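# Load the bottle carrier on the stirrer's guide rod

### The arm

A 6-joint arm with a two-finger parallel gripper is mounted at the origin on the work surface. World frame = base frame: x ahead of the robot, y to its left, z up, the work surface at z = 0. Lengths are in m, angles in degrees, forces in N, time in s.
With the tool pointing down it reaches from about 0.4 to 0.825 m from the base axis. Payload 7 kg.
Tool frame: the origin (TCP) lies midway between the tips of the shut fingers; the grasp point (between the pads) lies 19 mm behind it; z points along the fingers, y is the line along which they close (so a half turn about z gives the same grasp; the last joint's range is limited). The gripper opens to 88 mm and grips with 3 to 60 N. Pads are 19 mm wide; open, the fingers measure 130 mm over their backs; the gripper's body (78 mm by 193 mm) begins 47 mm behind the grasp point.
Start: joints at [-53.394, 20.546, 0.682, 0, -70.136, -16.507], TCP at [0.232, -0.634, 0.189] pointing down, gripper open.
Joint ranges: [-176.03, 176.03], [-82.01, 121.73], [-58.28, 71.71], [-173.87, 95.51], [-174.79, -0.11], [-173.66, 173.66]. Speed limits (degrees/s): [136.94, 136.94, 172.46, 180, 180, 180].

### API

Orientations are given as a 3x3 rotation matrix whose columns are the frame's x, y, z axes.
In Python, from rig import robot gives the robot as it stands. Calls block until the motion is done:
- robot.goto(position, orientation): joint-space move of the TCP to a pose.
- robot.servo_line(position, ori=None, speed=0.15): straight line of the TCP; ori=None keeps the orientation; speed is the mean speed in m/s.
- robot.movej(angles): joint-space move.
- robot.move_gripper(opening): opening from 0.0 (shut) to 1.0 (fully open); the grip force is fixed at half the most; returns when the fingers have stopped.
- robot.dwell(seconds).
- robot.ik(position, orientation): joint angles nearest the present ones, or None.
- robot.grab_frame(name): name is "scene" or "side" or "wrist"; returns (picture, depth): 400x640x3 uint8, red, green, blue; 400x640 float32, m along the optical axis (not along the pixel's ray), 0 where there is no reading.
- robot.camera_info(name): a dict with "vfov" (degrees; the focal length in pixels is half the picture's height over the tangent of half this angle, whatever the lens; pixels are square), "cx", "cy" (the principal point, pixels), "view" (4x4, takes a point from world to camera coordinates); the wrist camera has in their place "T_tool_cam" (4x4, takes a point from camera to tool coordinates, whose origin is the TCP and whose axes are the flange's). Camera axes: x right, y down, z forward; pixel columns grow to the right and rows downward; lengths in m; the calibration is good to about 2 mm. A picture is of the moment at which its call begins: read the wrist's pose just before it. camera_info takes no time and is no camera call.
A pose or a line that the arm cannot do raises robot.Unreachable and nothing moves.
- robot.job_done(): hands the job in; it is judged then, once.
Readings, each from a call of its own:
- robot.read_t(): time.
- robot.read_qpos(): joint angles.
- robot.read_qvel(): joint speeds.
- robot.read_effort(): joint torques, N m.
- robot.read_position(): TCP position.
- robot.read_tcp_rot(): TCP orientation.
- robot.read_force(): force on the tool from outside, world axes, zero at the start.
- robot.read_ft_torque(): the same for the moment, N m.
- robot.read_grip_width(): opening from 0.0 (shut) to 1.0 (fully open).
- robot.read_finger_force(): force on a finger pad.
Only numpy, scipy, OpenCV 4.12 (cv2) and the standard library are available. Lean on these libraries where they do the work, as an engineer would, in place of code of your own. Each camera call takes 0.05 s, during which the arm holds its last target. There are 200 camera calls.

### The job

Take the drilled aluminium bottle carrier by its slanting blue handle, thread it squarely over the steel rod of the stirrer and lower it gently, without letting it drop, until it lies flat on the hotplate, and let go of it. Then lower the amber sample bottle gently, upright, into either well of the carrier so that it stands on the hotplate. Do not knock the bottle over, and leave the beaker, wash bottle and clamp where they are.

Things in the scene. Friction and masses are not known exactly. Their poses are not given: they have to be found in the camera images.
- rod_foot (a point): Foot of the guide rod: centre of the hotplate's top face, 80 mm above the bench. The stirrer is fixed: a white housing 280 x 190 mm, 60 mm high, reaching 185 mm to -x of the rod (control front, knobs 12 mm farther) and 95 mm to +x, with a square black hotplate 180 x 180 mm centred on the rod. z up, x away from its control front.
- rod_tip (a point): The top of the guide rod, 135 mm above the hotplate. The rod is vertical bright steel, 14 mm in diameter, its last 12 mm tapering to 5 mm. Axes as for rod_foot.
- carrier_bore (a point): Centre of the carrier's bore at its underside, the middle of the plate. Loose aluminium plate, about 0.4 kg, 100 mm (its x) x 180 mm (y) x 12 mm thick, starting flat on the bench, with a steel hub tube (29 mm outside, top 42 mm above the underside) and a 17 mm through bore. z up, -x towards the handle, y through both wells.
- carrier_grip (a point): Grip point of the carrier's blue handle, mid-section: 45 mm to -x of the bore axis, 48 mm above the underside. The handle is a flat-sided bar 16 mm across (carrier y), 20 mm deep, rising from beside the hub and slanting 30 deg from vertical away from the bore; its end is 35 mm farther up the bar. Axes are the carrier's. A gripper tilted along the bar clears the rod; a vertical one hits it.
- well_left (a point): Centre, at the plate's underside, of the well 60 mm to +y of the bore: a round through hole 46 mm in diameter. Axes are the carrier's.
- well_right (a point): The same, 60 mm to -y of the bore.
- bottle_center (a point): Centre, half-way up, of the loose sample bottle, about 0.15 kg: amber glass cylinder 40 mm in diameter and 98 mm high with a white cap 34 mm in diameter, 120 mm high in all, so this point is 60 mm above its underside. It starts upright on the bench. z up.
- carrier: The carrier as a whole; the same point and axes as carrier_bore.
- bottle: The bottle as a whole; origin at the centre of its underside.
- beaker: Bystander: glass beaker, 72 mm in diameter, 90 mm high. Origin at the centre of its underside.
- wash_bottle: Bystander: white bottle with a red cap, 64 mm in diameter, 160 mm high. Origin at the centre of its underside.
- boss: Bystander: small steel rod clamp with blue screw knobs lying on the bench, 91 x 32 x 30 mm. Origin under the middle of its steel block.

How it is judged:
By the outcome, as a careful person would: the job done as asked, in the order asked, and still so for the second after the job is handed in, with the robot touching nothing.
It also fails if it takes over 72 s, if anything falls off the work surface, if the arm or the gripper's body presses on something with over 40 N, if the wrist force passes 120 N, or if a joint passes its speed limit or range.

## Working session

There is one attempt and no reset: what is moved stays moved. The work goes in short steps, each a Python script; the robot and the scene stay as the last script left them, time stands still between calls to the robot, and variables do not carry over. Pictures are saved under pics/ and viewed, at most 12 in all, crops included, and the job is handed in when it is done.

```bash
mkdir -p pics; ls; cat > h.py <<'E'
from rig import robot
import numpy as np, cv2
def snap(n):
    R=np.array(robot.read_tcp_rot());p=np.array(robot.read_position())
    im,d=robot.grab_frame(n);ci=robot.camera_info(n)
    f=200/np.tan(np.radians(ci['vfov'])/2)
    if n=='wrist':
        T=np.eye(4);T[:3,:3]=R;T[:3,3]=p;T=T@np.array(ci['T_tool_cam'])
    else: T=np.linalg.inv(np.array(ci['view']))
    v,u=np.mgrid[:400,:640]
    P=np.stack([(u-ci['cx'])/f*d,(v-ci['cy'])/f*d,d],-1)@T[:3,:3].T+T[:3,3]
    P[d==0]=np.nan
    return im,d,P,T,f,ci
E
python3 - <<'E'
from h import *
for n in('scene','side','wrist'):
    im,d,P,T,f,ci=snap(n);cv2.imwrite(f'pics/{n}0.png',im[:,:,::-1]);np.savez(f'{n}0.npz',im=im,d=d,P=P,T=T,f=f,c=[ci['cx'],ci['cy']])
    print(n,f,T.round(3).tolist(),ci['cx'],ci['cy'])
print(ci, robot.read_t())
E
```

```text
pics
scene 433.61230183197085 [[-0.713, 0.552, -0.432, 0.99], [0.701, 0.547, -0.458, 0.497], [-0.017, -0.629, -0.777, 0.954], [0.0, 0.0, 0.0, 1.0]] 321.57521183968737 203.026916349489
side 375.5213018779244 [[-0.889, -0.306, 0.341, 0.18], [-0.458, 0.598, -0.657, 0.736], [-0.003, -0.74, -0.672, 0.893], [0.0, 0.0, 0.0, 1.0]] 315.82491762041457 196.17400152086745
wrist 333.4911859479522 [[-0.343, 0.908, 0.238, 0.168], [0.939, 0.332, 0.088, -0.658], [0.001, 0.254, -0.967, 0.383], [0.0, 0.0, 0.0, 1.0]] 317.9572812625221 197.5770245071404
{'vfov': 61.90358063392167, 'cx': 317.9572812625221, 'cy': 197.5770245071404, 'T_tool_cam': array([[-3.60566346e-04, -9.67130883e-01, -2.54278835e-01,
         6.87192591e-02],
       [ 9.99999858e-01, -2.48974218e-04, -4.71040539e-04,
        -8.20734330e-04],
       [ 3.92248978e-04, -2.54278968e-01,  9.67130835e-01,
        -1.95115639e-01],
       [ 0.00000000e+00,  0.00000000e+00,  0.00000000e+00,
         1.00000000e+00]])} 0.15
```

View pics/scene0.png

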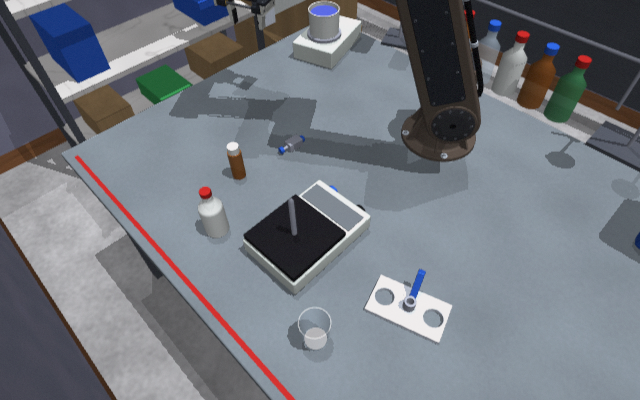

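View pics/side0.png

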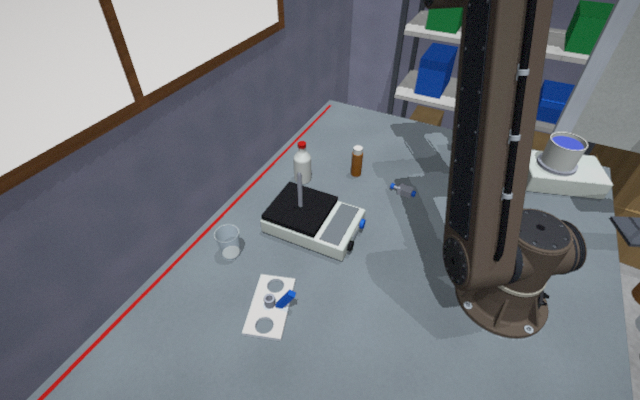

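The scene view shows the carrier at about (409,305), its hub at (410,302) and its handle tip at (420,272). The rod runs from tip (292,199) to foot (294,233), and the bottle is at (236,160). The side view agrees: carrier (270,305), rod (299,190), bottle (357,162).

```bash
cat > m.py <<'E'
import numpy as np,cv2
from scipy.optimize import least_squares
def rect(q):
    # occupancy at 1mm -> largest contour -> minAreaRect
    a=q[:,:2].astype(np.float32); return cv2.minAreaRect(a)
for n,boxes in (('scene',dict(car=(355,265,465,350),hot=(235,180,355,285),bot=(222,138,250,185),rod=(284,196,300,236))),('side',dict(car=(235,265,305,345),hot=(262,182,340,245),bot=(345,142,368,180),rod=(294,182,306,208)))):
    z=np.load(n+'0.npz');P=z['P'];im=z['im'].astype(int)
    S=lambda b:(P[b[1]:b[3],b[0]:b[2]].reshape(-1,3),im[b[1]:b[3],b[0]:b[2]].reshape(-1,3))
    p,c=S(boxes['car']);m=(p[:,2]>.007)&(p[:,2]<.017)&(c.min(1)>185)
    print(n,'plate',m.sum(),np.median(p[m],0).round(4),rect(p[m]))
    m=(c[:,2]>c[:,0]+60)&(p[:,2]>.02);print('handle',m.sum(),p[m].mean(0),p[m].min(0),p[m].max(0))
    b=p[(p[:,2]<.004)];print('bench z',np.median(b[:,2]))
    p,c=S(boxes['hot']);m=(abs(p[:,2]-.08)<.004)&(c.max(1)<60);print('hot',m.sum(),np.median(p[m],0),rect(p[m]))
    p,c=S(boxes['rod']);m=(p[:,2]>.1)&(p[:,2]<.21);print('rod',m.sum(),np.nanmedian(p[m],0),p[m].max(0),p[m].std(0))
    p,c=S(boxes['bot']);
    for lo,hi,r in((.02,.09,.02),(.1,.117,.017)):
        m=(p[:,2]>lo)&(p[:,2]<hi);q=p[m,:2];q=q[np.linalg.norm(q-np.median(q,0),axis=1)<.035]
        C=z['T'][:2,3];g=np.median(q,0);g=g+(g-C)/np.linalg.norm(g-C)*r
        s=least_squares(lambda x:np.hypot(*(q-x).T)-r,g,loss='soft_l1',f_scale=.001);print('bottle',len(q),s.x,np.nanmax(p[:,2]))
    T=np.linalg.inv(z['T']);f=float(z['f']);cc=z['c']
E
python3 m.py
python3 - <<'E'
import numpy as np,cv2
a=np.load('scene0.npz')['im'][175:355,230:470];b=np.load('side0.npz')['im'][175:345,225:345]
A=cv2.resize(a,None,fx=2.2,fy=2.2,interpolation=2);B=cv2.resize(b,None,fx=2.2,fy=2.2,interpolation=2)
o=np.zeros((400,800,3),np.uint8);o[:396,:528]=A;o[:374,530:794]=B;cv2.imwrite('pics/crop1.png',o[:,:,::-1])
E
```

```text
scene plate 2088 [0.5485 0.3191 0.0106] ((0.5419742465019226, 0.30759406089782715), (0.10156803578138351, 0.18083596229553223), 17.476734161376953)
handle 202 [0.50257736 0.2951184  0.05707872] [0.47562176 0.28060805 0.02234295] [0.52218094 0.30770403 0.08419279]
bench z -0.0013609756622635638
hot 3964 [0.6284779  0.01265011 0.07885466] ((0.6190349459648132, 0.0025910884141921997), (0.1796654313802719, 0.18021973967552185), 1.6171200275421143)
rod 178 [0.62161367 0.00617254 0.15970192] [0.62550592 0.0098055  0.20896945] [0.00341266 0.00282689 0.03234754]
bottle 235 [ 0.5582216  -0.31805474] 0.12256336998721418
bottle 62 [ 0.55792122 -0.31764519] 0.12256336998721418
side plate 1479 [0.5442 0.3269 0.0121] ((0.5411744117736816, 0.3089470863342285), (0.10043252259492874, 0.1828436255455017), 18.13555145263672)
handle 174 [0.49417947 0.29864664 0.05658283] [0.47200936 0.28235562 0.02040115] [0.52171659 0.31045196 0.08549758]
bench z 3.863516616253726e-05
hot 2132 [0.60665793 0.01582767 0.08009781] ((0.6155593991279602, 0.0030466988682746887), (0.17968931794166565, 0.1829158216714859), 1.3378734588623047)
rod 96 [0.61359466 0.0072022  0.14476336] [0.62319029 0.01089914 0.18361826] [0.00372578 0.00258817 0.02345564]
bottle 162 [ 0.55740475 -0.31659805] 0.12322698662065157
bottle 39 [ 0.55692406 -0.31727115] 0.12322698662065157
```

View pics/crop1.png

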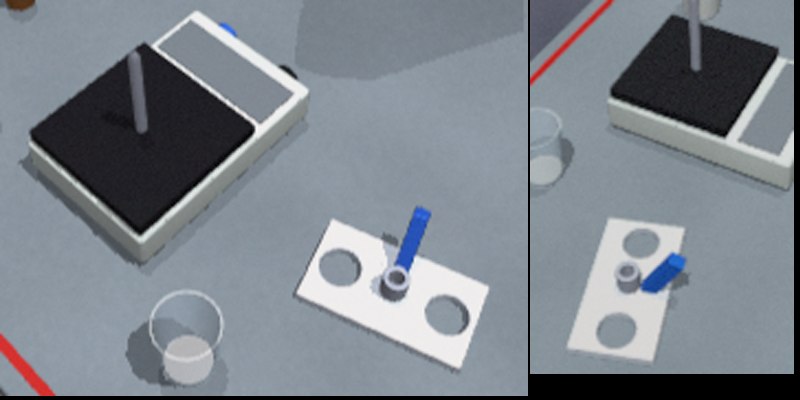

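The enlarged crop shows the rod foot at (141,130), the hub at (396,282), and the handle slanting towards the robot. Next I check IK for both wrist flips, then take close wrist views of the rod and carrier.

```bash
cat >> h.py <<'E'
def down(a): # tool down, tool x pointing towards -(cos a,sin a)
    c,s=np.cos(a),np.sin(a); x=np.array([-c,-s,0]);z=np.array([0,0,-1.]);return np.stack([x,np.cross(z,x),z],1)
def gripR(yaw,flip,tilt=30):
    t=np.radians(tilt);X=np.array([np.cos(yaw),np.sin(yaw),0]);Y=np.array([-X[1],X[0],0])
    z=np.sin(t)*X-np.cos(t)*np.array([0,0,1.]);y=-Y if flip else Y
    return np.stack([np.cross(y,z),y,z],1)
def gripTCP(bore,yaw,back=0,tilt=30,up=0):
    X=np.array([np.cos(yaw),np.sin(yaw),0]);bar=np.array([0,0,.8660254])-.5*X
    R=gripR(yaw,0,tilt)
    return np.array(bore)-.045*X+[0,0,.048]+up*bar+R[:,2]*(.019-back)
E
python3 - <<'E'
from h import *
r=np.radians
for fl in(0,1):
    for nm,b,yw,bk in(('pre',[.5416,.3083,0],17.8,.1),('grasp',[.5416,.3083,0],17.8,0),('lift',[.5416,.3083,.25],17.8,0),('over',[.617,.003,.235],1.5,0),('overlow',[.617,.003,.08],1.5,0),('over-20',[.617,.003,.235],-20,0),('over20',[.617,.003,.235],20,0)):
        q=robot.ik(gripTCP(b,r(yw),bk),gripR(r(yw),fl));print(fl,nm,None if q is None else np.round(q,1))
for p,a in(([.617,.003,.36],0),([.54,.308,.33],r(30)),([.557,-.317,.1],r(-30)),([.617,.06,.3],0)):
    q=robot.ik(p,down(a));print(p,None if q is None else np.round(q,1))
E
```

```text
0 pre None
0 grasp None
0 lift [  61.8   -9.3  -40.2   31.9  -41.1 -155. ]
0 over [  27.8  -10.6  -40.    22.5  -35.3 -131.8]
0 overlow None
0 over-20 [  35.2   -7.6  -42.2   36.7  -43.4 -169.7]
0 over20 [ 17.2  -8.1 -28.5  -2.2 -39.7 -85.9]
1 pre None
1 grasp None
1 lift [ 61.8  -9.3 -40.2  31.9 -41.1  25. ]
1 over [ 27.8 -10.6 -40.   22.5 -35.3  48.2]
1 overlow None
1 over-20 [ 35.2  -7.6 -42.2  36.7 -43.4  10.3]
1 over20 [ 17.2  -8.1 -28.5  -2.2 -39.7  94.1]
[0.617, 0.003, 0.36] [  18.4   11.8   10.3    0.   -88.5 -108.4]
[0.54, 0.308, 0.33] [  47.7   12.4    7.4    0.   -84.9 -107.7]
[0.557, -0.317, 0.1] [ -12.2   21.2  -10.6    0.   -58.2 -107.8]
[0.617, 0.06, 0.3] [  23.6   12.6    3.9    0.   -81.3 -113.6]
```

```bash
cat > scan.py <<'E'
from h import *
r=np.radians
def scan():
    for t in(30,25,20,15,10):
        o=[]
        for bk in(.1,0):
            for fl in (0,1):
                q=robot.ik(gripTCP([.5416,.3083,.0],r(17.8),bk,t),gripR(r(17.8),fl,t));o.append(None if q is None else np.round(q).astype(int).tolist())
        print('pick',t,o)
    for t in(30,20):
        for h in(.235,.08):
            print('place',t,h,[(y,fl) for y in range(-180,180,15) for fl in(0,1) if robot.ik(gripTCP([.617,.003,h],r(y),0,t),gripR(r(y),fl,t)) is not None])
E
python3 - <<'E'
from scan import *
robot.servo_line([.232,-.634,.36],speed=.2)
robot.goto([.60,.003,.36],down(0))
im,d,P,T,f,ci=snap('wrist');cv2.imwrite('pics/w1.png',im[:,:,::-1]);np.savez('w1.npz',im=im,d=d,P=P,T=T,f=f,c=[ci['cx'],ci['cy']])
robot.goto([.5,.29,.33],down(r(30)))
im,d,P,T,f,ci=snap('wrist');cv2.imwrite('pics/w2.png',im[:,:,::-1]);np.savez('w2.npz',im=im,d=d,P=P,T=T,f=f,c=[ci['cx'],ci['cy']])
print(robot.read_t(),robot.read_qpos());cv2.imwrite('pics/w12.png',cv2.resize(np.hstack([cv2.imread('pics/w1.png')[:,120:520],cv2.imread('pics/w2.png')[:,120:520]]),None,fx=1,fy=1))
scan()
E
```

```text
5.025 [ 4.93878171e+01  8.04257267e+00  1.99730808e+00  1.37635734e-02
 -8.39384488e+01 -1.09490475e+02]
pick 30 [None, None, None, None]
pick 25 [[58, -2, -58, 48, -21, -173], [58, -2, -58, 48, -21, 7], None, None]
pick 20 [[60, 0, -48, 28, -30, -155], [60, 0, -48, 28, -30, 25], None, None]
pick 15 [[58, 3, -39, 16, -37, -142], [58, 3, -39, 16, -37, 38], [54, 13, -46, 26, -21, -150], [54, 13, -46, 26, -21, 30]]
pick 10 [[55, 7, -31, 9, -45, -133], [55, 7, -31, 9, -45, 47], [54, 15, -36, 12, -31, -136], [54, 15, -36, 12, -31, 44]]
place 30 0.235 [(-180, 0), (-180, 1), (-165, 0), (-165, 1), (-150, 0), (-150, 1), (-135, 0), (-135, 1), (-120, 0), (-120, 1), (-105, 0), (-105, 1), (-90, 0), (-90, 1), (-75, 0), (-75, 1), (-60, 0), (-60, 1), (-45, 0), (-45, 1), (-30, 1), (-15, 0), (-15, 1), (0, 0), (0, 1), (15, 0), (15, 1), (30, 0), (30, 1), (45, 0), (45, 1), (60, 0), (60, 1), (75, 0), (90, 0), (90, 1), (105, 0), (105, 1), (120, 0), (120, 1), (135, 0), (135, 1), (150, 0), (150, 1), (165, 0), (165, 1)]
place 30 0.08 [(-180, 0), (-180, 1), (-165, 0), (-165, 1), (-150, 0), (-150, 1), (-135, 0)
[... 600 characters left out ...]
0), (-15, 1), (0, 0), (0, 1), (15, 0), (15, 1), (30, 0), (30, 1), (45, 0), (45, 1), (60, 0), (60, 1), (75, 0), (75, 1), (90, 0), (105, 0), (105, 1), (120, 0), (120, 1), (135, 0), (135, 1), (150, 0), (150, 1), (165, 0), (165, 1)]
place 20 0.08 [(-180, 0), (-180, 1), (-165, 0), (-165, 1), (-150, 0), (-150, 1), (-135, 0), (-135, 1), (-120, 0), (-120, 1), (-105, 0), (-105, 1), (-90, 0), (-90, 1), (-75, 0), (-75, 1), (-60, 0), (-60, 1), (-45, 0), (-45, 1), (-30, 1), (-15, 0), (-15, 1), (0, 0), (0, 1), (15, 0), (15, 1), (30, 0), (30, 1), (45, 0), (45, 1), (60, 0), (60, 1), (75, 0), (90, 0), (90, 1), (105, 0), (105, 1), (120, 0), (120, 1), (135, 0), (135, 1), (150, 0), (150, 1), (165, 0), (165, 1)]
```

View pics/w12.png

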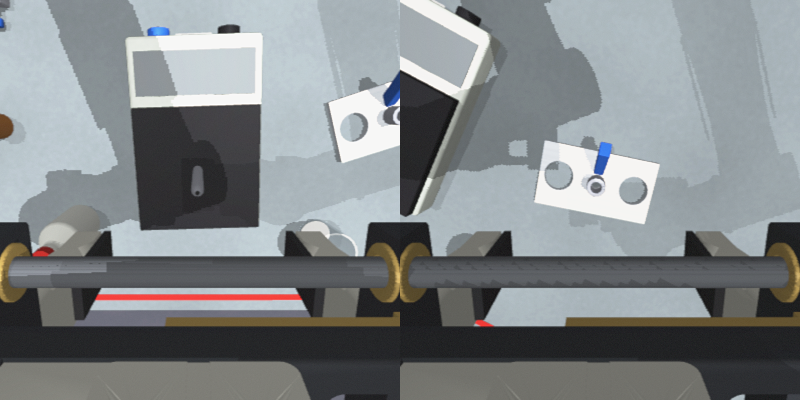

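The left view shows the rod tip at about (317,193) in full-frame pixels. The right view shows the hub ring at about (316,186), with wells at (278,175) and (353,190). I'll enlarge both.

```bash
cat > e.py <<'E'
from scan import *
o=[]
for n,(u,v) in(('w1',(295,155)),('w2',(295,165))):
    z=np.load(n+'.npz');o.append(cv2.resize(z['im'][v:v+50,u:u+50],(400,400),interpolation=cv2.INTER_NEAREST))
cv2.imwrite('pics/c2.png',np.hstack(o)[:,:,::-1])
z=np.load('w2.npz');P=z['P'];im=z['im'].astype(int)
b=P[120:230,240:400].reshape(-1,3);c=im[120:230,240:400].reshape(-1,3)
m=(b[:,2]>.007)&(b[:,2]<.017)&(c.min(1)>185);print('plate',np.median(b[m,2]),cv2.minAreaRect(b[m,:2].astype(np.float32)))
m=(c[:,2]>c[:,0]+60)&(b[:,2]>.02)
ct=np.median(b[m],0);print('handle',b[m].min(0),b[m].max(0),b[m].mean(0))
z=np.load('w1.npz');P=z['P'];b=P[150:200,305:330].reshape(-1,3)
for lo,hi in((.09,.12),(.12,.15),(.15,.18),(.18,.2),(.208,.22)):
    m=(b[:,2]>lo)&(b[:,2]<hi);print('rod',lo,m.sum(),b[m].mean(0).round(4),b[m].std(0).round(4))
for up in(0,.005,.01,.015):
  for t in(15,17,19,21,24):
    print(up,t,[robot.ik(gripTCP([.5416,.3083,h],r(17.8),0,t,up),gripR(r(17.8),0,t)) is not None for h in(-.002,0,.1,.2)],
     [y for y in(-10,0,1.5,5,10,15,20,30) if all(robot.ik(gripTCP([.617,.003,h],r(y),0,t,up),gripR(r(y),0,t)) is not None for h in(.25,.2,.15,.1,.078))])
E
python3 e.py
```

```text
plate 0.0113951055271867 ((0.5400039553642273, 0.30609816312789917), (0.10036808252334595, 0.18003180623054504), 18.083372116088867)
handle [0.47128483 0.27796001 0.02014549] [0.52402821 0.30633686 0.08321972] [0.49377507 0.29113321 0.06433797]
rod 0.09 37 [ 6.100e-01 -5.000e-04  1.055e-01] [0.0014 0.0038 0.0089]
rod 0.12 43 [ 6.102e-01 -1.000e-04  1.351e-01] [0.0016 0.0039 0.0081]
rod 0.15 57 [ 6.103e-01 -5.000e-04  1.648e-01] [0.0017 0.004  0.0088]
rod 0.18 44 [ 0.61   -0.0007  0.1904] [0.0012 0.0037 0.006 ]
rod 0.208 46 [ 6.144e-01 -3.000e-04  2.111e-01] [0.0025 0.0027 0.0019]
0 15 [True, True, True, True] [-10, 0, 1.5, 5, 10, 15, 20, 30]
0 17 [True, True, True, True] [-10, 0, 1.5, 5, 10, 15, 20, 30]
0 19 [False, False, True, True] [-10, 0, 1.5, 5, 10, 15, 20, 30]
0 21 [False, False, True, True] [-10, 0, 1.5, 5, 10, 15, 20, 30]
0 24 [False, False, True, True] [-10, 0, 1.5, 5, 10, 15, 20, 30]
0.005 15 [True, True, True, True] [-10, 0, 1.5, 5, 10, 15, 20, 30]
0.005 17 [True, True, True, True] [-10, 0, 1.5, 5, 10, 15, 20, 30]
0.005 19 [False, True, True, True] [-10, 0, 1.5, 5, 10, 15, 20, 30]
0.005 21 [False, False, True, True] [-10, 0, 1.5, 5, 10, 15, 20, 30]
0.005 24 [False, False, True, True] [-10, 0, 1.5, 5, 10, 15, 20, 30]
0.01 15 [True, True, True, True] [-10, 0, 1.5, 5, 10, 15, 20, 30]
0.01 17 [True, True, True, True] [-10, 0, 1.5, 5, 10, 15, 20, 30]
0.01 19 [True, True, True, True] [-10, 0, 1.5, 5, 10, 15, 20, 30]
0.01 21 [False, False, True, True] [-10, 0, 1.5, 5, 10, 15, 20, 30]
0.01 24 [False, False, True, True] [-10, 0, 1.5, 5, 10, 15, 20, 30]
0.015 15 [True, True, True, True] [-10, 0, 1.5, 5, 10, 15, 20, 30]
0.015 17 [True, True, True, True] [-10, 0, 1.5, 5, 10, 15, 20, 30]
0.015 19 [True, True, True, True] [-10, 0, 1.5, 5, 10, 15, 20, 30]
0.015 21 [False, False, True, True] [-10, 0, 1.5, 5, 10, 15, 20, 30]
0.015 24 [False, False, True, True] [-10, 0, 1.5, 5, 10, 15, 20, 30]
```

View pics/c2.png

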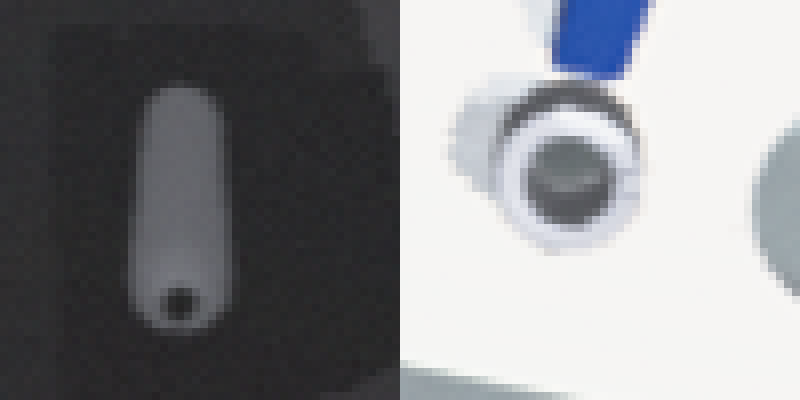

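```bash
python3 - <<'E'
from h import *
def bp(n,u,v,h):
    z=np.load(n+'.npz');T=z['T'];f=float(z['f']);c=z['c'];d=T[:3,:3]@np.array([(u-c[0])/f,(v-c[1])/f,1]);return T[:3,3]+d*(h-T[2,3])/d[2]
print('tip w',bp('w1',317,192.4,.215),'hub w',bp('w2',315.6,187,.042))
print('hub scene',bp('scene0',230+396/2.2-.3,175+275/2.2-.3,.042),'hub side',bp('side0',225+(627-530)/2.2-.3,175+269/2.2-.3,.042))
print('tip scene',bp('scene0',230+134.5/2.2-.3,175+54/2.2-.3,.215))
for n,b in (('scene0',(284,196,300,236)),('side0',(294,182,306,208))):
    z=np.load(n+'.npz');p=z['P'][b[1]:b[3],b[0]:b[2]].reshape(-1,3);C=z['T'][:2,3]
    m=(p[:,2]>.1)&(p[:,2]<.2);q=p[m,:2];q=q[np.linalg.norm(q-[.617,.003],axis=1)<.02];g=q.mean(0);print(n,len(q),g+(g-C)/np.linalg.norm(g-C)*.0055)
E
```

```text
tip w [6.15472447e-01 1.62277479e-04 2.15000000e-01] hub w [0.53916036 0.30639921 0.042     ]
hub scene [0.5404904  0.30579818 0.042     ] hub side [0.54130088 0.30622884 0.042     ]
tip scene [0.61940977 0.00595488 0.215     ]
scene0 153 [0.61781576 0.00115183]
side0 96 [0.61686262 0.00183642]
```

```bash
cat > g.py <<'E'
from scan import *
B=np.array([.5402,.3064,0]);Y=r(18.);t=17;U=.005;R=gripR(Y,0,t)
robot.goto(gripTCP(B,Y,.09,t,U),R)
robot.servo_line(gripTCP(B,Y,0,t,U),speed=.08)
print('f0',robot.read_force(),robot.read_t())
robot.move_gripper(0.0);robot.dwell(.2)
print('grip',robot.read_grip_width(),robot.read_finger_force(),robot.read_force(),robot.read_ft_torque())
robot.servo_line(gripTCP(B+[0,0,.03],Y,0,t,U),speed=.04)
robot.dwell(.2);print('lift',robot.read_grip_width(),robot.read_force(),robot.read_ft_torque(),robot.read_t(),robot.read_position(),gripTCP(B+[0,0,.03],Y,0,t,U))
for n in('scene','side'):
    im,d,P,T,f,ci=snap(n);cv2.imwrite(f'pics/{n}1.png',im[:,:,::-1]);np.savez(f'{n}1.npz',im=im,d=d,P=P,T=T)
    b=(350,255,470,350) if n=='scene' else (235,255,310,345)
    p=P[b[1]:b[3],b[0]:b[2]].reshape(-1,3);c=im[b[1]:b[3],b[0]:b[2]].reshape(-1,3);m=(c.min(1)>185)&(p[:,2]>.02)&(p[:,2]<.06)
    A=np.c_[p[m,:2]-B[:2],np.ones(m.sum())];k=np.linalg.lstsq(A,p[m,2],rcond=None)[0]
    print(n,m.sum(),'slopes deg along/across handle',np.degrees(k[:2]@np.array([[np.cos(Y),-np.sin(Y)],[np.sin(Y),np.cos(Y)]])),k[2],cv2.minAreaRect(p[m,:2].astype(np.float32)))
E
python3 g.py
```

```text
f0 [ 0.1154522  -0.10394178 -0.50898842] 7.1667
grip 0.17698117687710924 29.9987331032753 [-0.4533648   1.38417142 -1.61915946] [0.01108585 1.01886403 0.15066945]
lift 0.17711984285260426 [-0.19491587  0.51096583 -3.65733216] [-0.45245455  1.42200508  0.03117501] 9.5917 [0.50018429 0.29314601 0.06381366] [0.50030799 0.2934383  0.06416034]
scene 2096 slopes deg along/across handle [-1.19965879 -0.02948878] 0.039129099010111586 ((0.5420181751251221, 0.30637308955192566), (0.10180865973234177, 0.180246964097023), 18.768400192260742)
side 1170 slopes deg along/across handle [-1.09290955  0.14454725] 0.04056504582943059 ((0.5415098667144775, 0.30666881799697876), (0.09986922889947891, 0.1812371462583542), 19.137937545776367)
```

```bash
cat > o.py <<'E'
from scan import *
B=np.array([.5402,.3064,0]);Y=r(18.);t=17;U=.005
robot.servo_line(gripTCP(B+[0,0,.24],Y,0,18,U),ori=gripR(Y,0,18),speed=.12)
D=np.array([.6163,.001,.24]);Y=r(1.5)
robot.servo_line(gripTCP(D,Y,0,18,U),ori=gripR(Y,0,18),speed=.12)
robot.dwell(.3);print(robot.read_t(),robot.read_position()-gripTCP(D,Y,0,18,U),robot.read_qpos(),robot.read_force(),robot.read_ft_torque())
ims=[]
for n in('scene','side'):
    im,d,P,T,f,ci=snap(n);ims.append(im);np.savez(f'{n}2.npz',im=im,d=d,P=P,T=T,f=f,c=[ci['cx'],ci['cy']])
    p=P.reshape(-1,3);c=im.reshape(-1,3);m=(c.min(1)>170)&(p[:,2]>.235)&(p[:,2]<.27)&(abs(p[:,0]-.62)<.1)&(abs(p[:,1])<.15)
    A=np.c_[p[m,:2]-D[:2],np.ones(m.sum())];k=np.linalg.lstsq(A,p[m,2],rcond=None)[0]
    print(n,m.sum(),'slopes',np.degrees(k[:2]),k[2],cv2.minAreaRect(p[m,:2].astype(np.float32)))
cv2.imwrite('pics/over.png',np.hstack([ims[0][100:400,100:500],ims[1][100:400,120:520]])[:,:,::-1])
E
python3 o.py
```

```text
14.5667 [-9.37847607e-06  1.39665947e-04  2.61275850e-05] [  24.70830864   -4.00461339  -23.76309447    8.65974256  -53.92214074
 -117.29919684] [ 0.10678841 -0.24383982 -2.14106654] [-0.02275928  1.56179282  0.02237906]
scene 1820 slopes [-0.16752639  0.07166926] 0.25057675328253265 ((0.6179239153862, 0.001298949122428894), (0.10003675520420074, 0.1815245896577835), 1.8950954675674438)
side 624 slopes [-0.09892349  0.18253806] 0.2518547916172932 ((0.6173942685127258, 0.007111378014087677), (0.10042226314544678, 0.1743864268064499), 2.4505810737609863)
```

View pics/over.png

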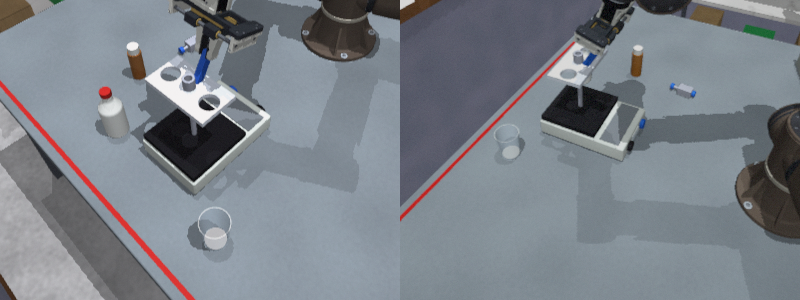

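The carrier is level and sits over the rod within about 1 mm: the scene camera puts the plate centre at (.6179,.0013) and the rod at (.6178,.0012). I'll lower it while watching the force.

```bash
cat > l.py <<'E'
from scan import *
import sys
D=np.array([.6163,.001,.24]);Y=r(1.5);U=.005
c=np.zeros(2);h=.24
f0=np.array(robot.read_force());m0=np.array(robot.read_ft_torque())
while h>.0885:
    h-=.008 if h>.1 else .004
    robot.servo_line(gripTCP(D+[c[0],c[1],h-.24],Y,0,18,U),speed=.05)
    f=np.array(robot.read_force())-f0
    print(round(h,3),f.round(1),(np.array(robot.read_ft_torque())-m0).round(2),c.round(4))
    if abs(f[2])>8 or np.hypot(*f[:2])>15: print('STOP');break
    c+=np.clip(f[:2]*.00015,-.001,.001)*(np.abs(f[:2])>1.5)
print(robot.read_t(),robot.read_grip_width())
E
python3 l.py
```

```text
0.232 [-1.4  1.1 -0.5] [-0.05  0.04 -0.  ] [0. 0.]
0.224 [-0.5  0.8  0.3] [-0.07  0.06 -0.01] [0. 0.]
0.216 [-1.3  1.   0.3] [-0.06  0.05 -0.04] [0. 0.]
0.208 [-1.9  1.1 -0.6] [-0.05  0.1   0.02] [0. 0.]
0.2 [-0.6  0.9 -0.2] [-0.09  0.1  -0.02] [-0.0003  0.    ]
0.192 [-1.9  0.8 -0.1] [-0.05 -0.01 -0.02] [-0.0003  0.    ]
0.184 [-1.5  1.  -0.6] [-0.03  0.03  0.04] [-0.0006  0.    ]
0.176 [-1.9  1.7 -0.4] [-0.02  0.02 -0.02] [-0.0006  0.    ]
0.168 [ 0.1  1.3 -0.5] [-0.06  0.01  0.03] [-0.0009  0.0003]
0.16 [-0.8  2.1 -0.5] [-0.03  0.05  0.  ] [-0.0009  0.0003]
0.152 [-0.2  1.7  0.6] [-0.05 -0.02 -0.03] [-0.0009  0.0006]
0.144 [-1.2  1.2  0.3] [ 0.01 -0.01 -0.01] [-0.0009  0.0008]
0.136 [-1.   0.8 -0.3] [-0.03  0.04  0.06] [-0.0009  0.0008]
0.128 [-2.5  1.3 -0.3] [-0.03  0.04 -0.  ] [-0.0009  0.0008]
0.12 [-0.1  1.4 -1.5] [-0.18  0.03 -0.08] [-0.0012  0.0008]
0.112 [-0.7  0.9  0.7] [-0.22 -0.03 -0.06] [-0.0012  0.0008]
0.104 [-0.4  1.  -1.1] [-0.21 -0.04 -0.07] [-0.0012  0.0008]
0.096 [-0.6  0.5 -0.7] [-0.18  0.   -0.07] [-0.0012  0.0008]
0.092 [-0.4  0.7 -0.4] [-0.18  0.   -0.04] [-0.0012  0.0008]
0.088 [ 0.2  0.7 -0.4] [-0.19 -0.06 -0.06] [-0.0012  0.0008]
20.7167 0.17996643019227668
```

```bash
cat > l2.py <<'E'
from scan import *
D=np.array([.6158,.0014,0]);Y=r(1.5);U=.005
h=.088
f0=np.array(robot.read_force())
robot.servo_line(gripTCP(D+[0,0,h],Y,0,18,U),speed=.02)
while h>.076:
    h-=.0007
    robot.servo_line(gripTCP(D+[0,0,h],Y,0,18,U),speed=.015)
    f=np.array(robot.read_force())-f0
    print(round(h,4),f.round(1),end=' ')
    if f[2]>2.5: print('contact');break
print(robot.read_t(),robot.read_ft_torque())
ims=[]
for n in('scene','side'):
    im,d,P,T,f,ci=snap(n);ims.append(im)
    p=P.reshape(-1,3);c=im.reshape(-1,3);m=(c.min(1)>170)&(p[:,2]>.085)&(p[:,2]<.105)&(abs(p[:,0]-.617)<.052)&(abs(p[:,1])<.1)
    A=np.c_[p[m,:2]-D[:2],np.ones(m.sum())];k=np.linalg.lstsq(A,p[m,2],rcond=None)[0]
    print(n,m.sum(),'slopes',np.degrees(k[:2]),k[2],cv2.minAreaRect(p[m,:2].astype(np.float32)))
cv2.imwrite('pics/low.png',np.hstack([ims[0][100:400,100:500],ims[1][100:400,120:520]])[:,:,::-1])
E
python3 l2.py
```

```text
0.0873 [-1.2 -0.9  0.2] 0.0866 [-1.5  0.3  0.6] 0.0859 [-1.5  1.3 -0.6] 0.0852 [-1.5  1.1 -0.2] 0.0845 [-1.2  1.3  1.1] 0.0838 [-2.3  0.4  0.6] 0.0831 [-0.8  0.8  0.4] 0.0824 [-1.4  0.6 -1. ] 0.0817 [-1.3  0.6  0.2] 0.081 [-1.6  0.7  0.4] 0.0803 [-1.2  0.7 -0.3] 0.0796 [-5.6  0.8  6.6] contact
23.9667 [0.0239246  2.09516712 0.05195189]
scene 1498 slopes [0.04759508 0.00758997] 0.09078158054037519 ((0.6178545951843262, 0.0018117427825927734), (0.10003110766410828, 0.18175598978996277), 1.9335193634033203)
side 536 slopes [ 0.11752666 -0.01486752] 0.09218287718246995 ((0.616739809513092, 0.015804655849933624), (0.09884121268987656, 0.15750433504581451), 2.1350507736206055)
```

```bash
cat > rel.py <<'E'
from scan import *
D=np.array([.6158,.0014,.0796]);Y=r(1.5);U=.005
robot.move_gripper(1.0);robot.dwell(.2)
print(robot.read_grip_width(),robot.read_force(),robot.read_t())
robot.servo_line(gripTCP(D,Y,.12,18,U),speed=.12)
p=robot.read_position();robot.servo_line([p[0],p[1],.36],speed=.2)
print(robot.read_t())
im,d,P,T,f,ci=snap('scene');cv2.imwrite('pics/rel.png',im[100:300,200:440][:,:,::-1].repeat(2,0).repeat(2,1))
np.savez('rel.npz',im=im,d=d,P=P)
q=P.reshape(-1,3);c=im.reshape(-1,3).astype(int)
m=(c.min(1)>170)&(q[:,2]>.085)&(q[:,2]<.105)&(abs(q[:,0]-.617)<.056)&(abs(q[:,1])<.1)
print('plate',m.sum(),cv2.minAreaRect(q[m,:2].astype(np.float32)),np.median(q[m,2]))
for n,b in(('wash',(195,185,230,237)),('bot',(222,138,250,185)),('boss',(275,132,308,156))):
    s=P[b[1]:b[3],b[0]:b[2]].reshape(-1,3);s=s[s[:,2]>.012];print(n,np.median(s,0).round(3),s.min(0).round(3),s.max(0).round(3))
for a in range(-180,180,30):
    print(a,[robot.ik([.5575,-.3175,z],down(r(a))) is not None for z in(.25,.061)],[robot.ik([.616,-.059,z],down(r(a))) is not None for z in(.25,.14)],end=';')
E
python3 rel.py
```

```text
1.0015503529246885 [ 0.62866169  0.65968689 -0.49999342] 25.5167
27.475
plate 1643 ((0.6176642179489136, 0.0017051547765731812), (0.10230904817581177, 0.18313919007778168), 1.4891999959945679) 0.09077986006069816
wash [ 0.73  -0.183  0.097] [ 0.692 -0.221  0.012] [ 0.755 -0.166  0.162]
bot [ 0.566 -0.304  0.079] [ 0.539 -0.334  0.012] [ 0.58  -0.295  0.124]
boss [ 0.369 -0.288  0.026] [ 0.324 -0.309  0.012] [ 0.416 -0.273  0.034]
-180 [True, True] [True, True];-150 [True, True] [True, True];-120 [True, True] [True, True];-90 [True, True] [True, True];-60 [True, True] [True, True];-30 [True, True] [True, True];0 [True, True] [True, True];30 [True, True] [True, True];60 [True, True] [True, True];90 [True, True] [True, True];120 [True, True] [True, True];150 [True, True] [True, True];
```

View pics/rel.png

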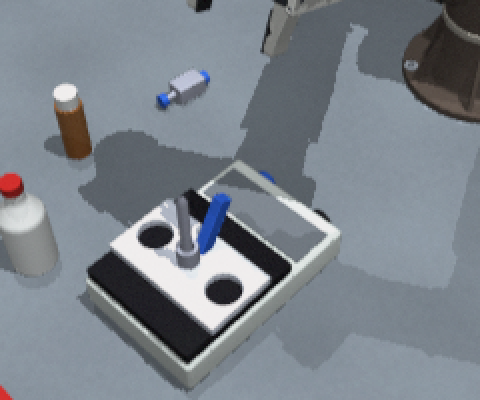

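The carrier is seated flat and released, with the rod through its hub and the handle towards the control front. Next is the bottle: a wrist look, then the grasp with the fingers closing along world x.

```bash
cat > b.py <<'E'
from scan import *
R=down(r(90))
robot.goto([.557,-.332,.36],R);robot.servo_line([.557,-.332,.265],speed=.2);robot.dwell(.2)
im,d,P,T,f,ci=snap('wrist');cv2.imwrite('pics/wb.png',im[:,:,::-1])
m=(P[...,2]>.115)&(P[...,2]<.126)&(np.hypot(P[...,0]-.557,P[...,1]+.317)<.03)
q=P[m];print(m.sum(),np.median(q[:,2]),q.mean(0),cv2.minEnclosingCircle(q[:,:2].astype(np.float32)))
v,u=np.nonzero(m);print(u.mean(),v.mean(),robot.read_t())
w,l=u.mean(),v.mean();dr=T[:3,:3]@np.array([(w-ci['cx'])/f,(l-ci['cy'])/f,1]);print(T[:3,3]+dr*(.12-T[2,3])/dr[2])
E
python3 b.py
```

```text
774 0.1193909212391871 [ 0.55693582 -0.31969739  0.11936637] ((0.5568187832832336, -0.3192348778247833), 0.016898799687623978)
318.8501291989664 190.04263565891472 30.375
[ 0.55693574 -0.31989831  0.12      ]
```

View pics/wb.png

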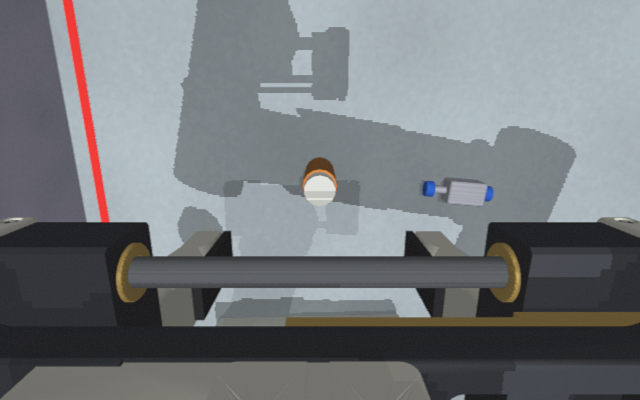

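The wrist view shows the cap centred at (319,190), upright and clear of the clamp. I'll take a matching view over the right-hand well so that camera bias cancels.

```bash
cat > v.py <<'E'
from scan import *
robot.servo_line([.6158,-.075,.265],speed=.25);robot.dwell(.2)
im,d,P,T,f,ci=snap('wrist');cv2.imwrite('pics/ww.png',im[60:280,200:440][:,:,::-1].repeat(2,0).repeat(2,1))
top=((P[...,2]>.0865)&(P[...,2]<.097)&(im.min(2)>60)).astype(np.uint8)
c,h=cv2.findContours(1-top,cv2.RETR_LIST,cv2.CHAIN_APPROX_NONE)
for k in c:
    if len(k)<30:continue
    (u,v),ax,a=cv2.fitEllipse(k);
    if not(25<ax[0]<80 and ax[1]<100):continue
    dr=T[:3,:3]@np.array([(u-ci['cx'])/f,(v-ci['cy'])/f,1]);p=T[:3,3]+dr*(.092-T[2,3])/dr[2]
    print(len(k),u,v,ax,p,'dia mm',np.array(ax)/f*(T[2,3]-.092)*1000)
print(robot.read_t())
E
python3 v.py
```

```text
109 315.34063720703125 187.20948791503906 (37.149864196777344, 38.93856430053711) [ 0.61832383 -0.06064068  0.092     ] dia mm [41.00926151 42.98378475]
138 210.5419158935547 50.401954650878906 (65.71818542480469, 75.01852416992188) [ 0.72491692 -0.20432195  0.092     ] dia mm [72.54546713 82.81199251]
31.8333
```

View pics/ww.png

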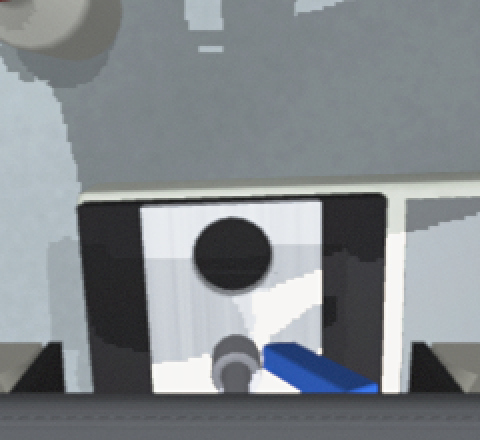

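The well centre is at crop (232,255), which is full-frame (316,187.3) and world (.618,-.0606). Relative to the bottle, that is a move of (+.061,+.259).

```bash
cat > p.py <<'E'
from scan import *
b=np.array([.5569,-.3175]);w=b+[.061,.259]
robot.servo_line([*b,.265],speed=.25)
robot.servo_line([*b,.061],speed=.1)
robot.move_gripper(0.0);robot.dwell(.2);print(robot.read_grip_width()*88,robot.read_finger_force(),robot.read_force())
robot.servo_line([*b,.081],speed=.04);robot.servo_line([*b,.20],speed=.12)
robot.servo_line([*w,.20],speed=.12);robot.dwell(.4);print(robot.read_t(),robot.read_force())
ims=[]
for n in('scene','side'):
    im,d,P,T,f,ci=snap(n);ims.append(im)
cv2.imwrite('pics/pl.png',np.hstack([ims[0][110:310,180:380].repeat(2,0).repeat(2,1),ims[1][100:300,220:420].repeat(2,0).repeat(2,1)])[:,:,::-1])
f0=np.array(robot.read_force());z=.20
while z>.136:
    z-=.004 if z>.148 else .001
    robot.servo_line([*w,z],speed=.04);f=np.array(robot.read_force())-f0
    if np.abs(f).max()>2.5:print(round(z,4),f.round(1),end=' ')
    if f[2]>4: print('contact',z);break
print(robot.read_t(),f)
E
python3 p.py
```

```text
32.861700822060875 30.036952793598175 [-0.89785062  0.03773447  0.84906759]
40.8417 [-1.27276645 -0.95994298 -1.20637314]
0.14 [-1.8  0.3  5.4] contact 0.13999999999999996
46.1917 [-1.77768648  0.30351067  5.39636235]
```

View pics/pl.png

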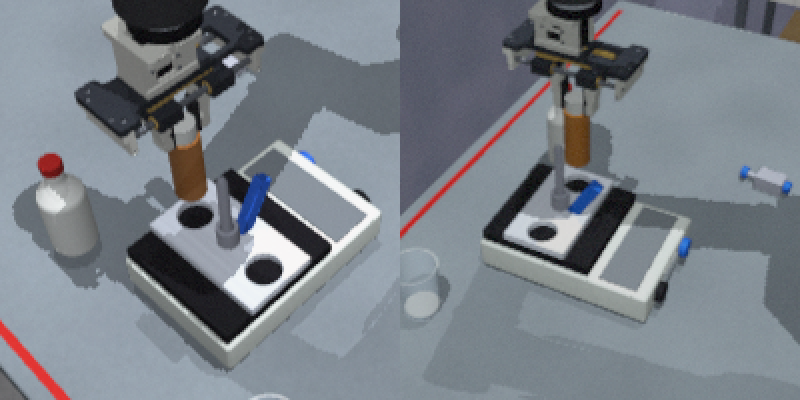

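The bottle hung upright above the right-hand well before I lowered it. Contact at TCP z=.140 means it's standing on the hotplate (resting on the plate would have read about .153). I'll release and check.

```bash
cat > d.py <<'E'
from scan import *
robot.move_gripper(1.0);robot.dwell(.3)
p=np.array(robot.read_position());robot.servo_line(p+[0,0,.10],speed=.1)
robot.servo_line(p+[-.05,-.1,.2],speed=.2);robot.dwell(.3);print(robot.read_t(),robot.read_force())
ims=[]
for n in('scene','side'):
    im,d,P,T,f,ci=snap(n);ims.append(im);q=P.reshape(-1,3);c=im.reshape(-1,3).astype(int)
    m=(np.hypot(q[:,0]-.618,q[:,1]+.06)<.03)&(q[:,2]>.11)&(q[:,2]<.23);print(n,m.sum(),np.nanmax(q[m,2]),q[m].mean(0))
    m=(c.min(1)>140)&(q[:,2]>.085)&(q[:,2]<.105)&(abs(q[:,0]-.617)<.056)&(abs(q[:,1])<.1)
    A=np.c_[q[m,:2]-[.617,0],np.ones(m.sum())];k=np.linalg.lstsq(A,q[m,2],rcond=None)[0];print('plate',np.degrees(k[:2]),k[2])
cv2.imwrite('pics/end.png',np.hstack([ims[0][110:310,180:380].repeat(2,0).repeat(2,1),ims[1][100:300,220:420].repeat(2,0).repeat(2,1)])[:,:,::-1])
E
python3 d.py
```

```text
49.875 [0.15414428 0.01517072 0.33077276]
scene 527 0.20317095772948635 [ 0.625924   -0.04946288  0.16579324]
plate [0.05994891 0.00714434] 0.09079296133661446
side 350 0.20413265483579468 [ 0.61236634 -0.04731136  0.16303403]
plate [ 0.13461783 -0.1404592 ] 0.09192036481179926
```

View pics/end.png

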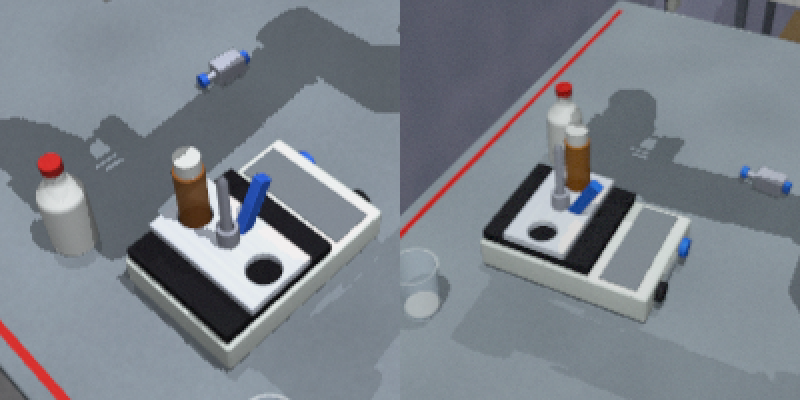

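The bottle stands upright in the right-hand well with its top at about z = 0.20. The carrier is flat on the hotplate, and the bystanders are untouched.

```bash
python3 -c "
from rig import robot
print(robot.job_done())"
```

```text
the job is handed in; nothing more can be done
None
```

Job handed in at about 50 s: the carrier is threaded over the rod and lies flat and released on the hotplate, the bottle stands upright in the right-hand well, and the beaker, wash bottle and clamp were not touched.

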